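# Hang the check weight over the scale with lifting forceps

### The arm

A 7-joint arm with a two-finger parallel gripper is mounted at the origin on a cart in front of the work surface, level with it; the furniture and walls round the work are solid. World frame = base frame: x ahead of the robot, y to its left, z up, the work surface at z = 0. Lengths are in m, angles in degrees, forces in N, time in s.
With the tool pointing down it reaches from about 0.425 to 0.875 m from the base axis. Payload 4.7 kg.
Tool frame: the origin (TCP) lies between the finger pads, 19 mm behind the fingertips; this is the grasp point; z points along the fingers, y is the line along which they close (so a half turn about z gives the same grasp; the last joint's range is limited). The gripper opens to 87 mm and grips with 3 to 60 N. Pads are 19 mm wide; open, the fingers measure 117 mm over their backs; the gripper's body (75 mm by 190 mm) begins 51 mm behind the grasp point.
Start: joints at [65.896, 18.392, -4.016, 83.108, 1.295, 78.541, -3.26], TCP at [0.274, -0.59, 0.241] pointing down, gripper open.
Joint ranges: [-163.93, 163.93], [-17.29, 119.83], [-79.2, 71.16], [3.27, 140.29], [-89.18, 269.18], [5.43, 117.66], [-154.24, 154.24]. Speed limits (degrees/s): [147.25, 147.25, 180, 180, 180, 180, 180].

### API

Orientations are given as [roll, pitch, yaw] about the fixed x, y, z axes, in that order (R = Rz(yaw) Ry(pitch) Rx(roll)).
In Python, from cell import env gives the robot as it stands.
- The arm moves only by the shell command python3 -m jog 'ROWS' [FORCE]. ROWS is JSON, a list of rows, each a list of 7 numbers: the shift along the tool's x, y, z in m, then the turn, a rotation vector about the tool's x, y, z in rad, then the finger opening in m, from 0 to 0.087. A call has 1 to 12 rows; each row shifts and turns the commanded pose from where the row before left it, along the tool's axes as they then stand; what a row does not reach is not made up. A row lasts 1/12 s, in which the tool goes at most 41.7 mm and 7.16 degrees, less where a joint would pass 70% of its speed; a pose out of reach is approached as far as the arm can. A call is refused whole if a number of a shift passes 0.0417 or a number of a turn 0.125, either way. A call with a gripper value outside its range is refused whole. The fingers move at their own pace and stop on an object; FORCE is the grip in N (left out, the last holds). Time passes only in rows, so rows that do not move let the fingers close. It gives the time, the measured TCP pose, the force, the opening and the grip force at its end, in the units of the state.
- env.get_obs(): the state, without advancing time (a new reading comes with each control period).
- env.read_camera(name): name is "scene" or "side" or "wrist"; returns the picture (480x640x3 uint8, blue, green, red); there is no depth.
- env.get_calibration(name): a dict with "fov_y" (degrees; the focal length in pixels is half the picture's height over the tangent of half this angle, whatever the lens; pixels are square), "cx", "cy" (the principal point, pixels), "k1" (the pictures are not rectified: a ray, as slopes to the right and down, at radius r is drawn at 1 + k1 r^2 times it, then the intrinsics apply), "pose" (4x4, takes a point from camera to world coordinates). Camera axes: x right, y up, looking along -z (the intrinsics and any distortion apply to the point x, -y, -z); pixel columns grow to the right and rows downward; lengths in m; the calibration is good to about 2 mm. A picture is of the moment at which its call begins: read the wrist's pose just before it. get_calibration takes no time and is no camera call; for the wrist camera it gives the pose at the moment of the call.
- env.sign_off(): hands the job in; it is judged then, once.
The state is a dict: "time_s": time; "qpos": joint angles; "joint_velocities": joint speeds; "effort": joint torques, N m; "tool_pos": TCP position; "tool_rot": TCP orientation; "force": force on the tool from outside, world axes, zero at the start; "wrist_torque": the same for the moment, N m; "grip_width": finger opening in m; "grasp_force": force on a finger pad.
Only numpy, scipy, OpenCV 4.12 (cv2) and the standard library are available. Lean on these libraries where they do the work, as an engineer would, in place of code of your own. Each camera call takes 0.05 s, during which the arm holds its last target. There are 200 camera calls.

### The job

Shut the lid of the weight case fully, then take the sprung lifting forceps from their stand and squeeze their jaws in under the head of the check weight until the ring groove on the guide pin is flush with the arm, so that the weight hangs by its head and its neck is not pinched. Carry it to the scale and finish while holding it there: forceps steady at the mark, weight hanging still a few centimetres clear above the middle of the platter. Never touch the weight with the gripper, do not let it fall, and leave the tasting cup, blue marker and full tub where they stand.

Things in the scene. Friction and masses are not known exactly. Their poses are not given: they have to be found in the camera images.
- weight_case: Grey plastic case, 96 x 160 mm and 74 mm high, fixed to the table; origin at the centre of its underside, z up, its front faces -x. Two other weights stand inside. Its lid is hinged along the far (+x) upper edge and starts standing open, a little past upright.
- case_lid (a joint): Angle of the case lid about its hinge, rad: 0 = fully shut, grows as it opens (starts about 1.75 to 1.95, just past upright). The lid is a slab 96 mm from hinge to front edge, 160 mm wide, 8 mm thick, with a small finger tab 44 mm wide that sticks out 13 mm more at its free edge. The hinge is stiff: the lid stays where it is left, and needs about 2 N at its free edge to move.
- case_lid_hinge (a point): Middle of the lid's hinge line, 48 mm behind the case's centre and 74.5 mm above its underside; its y axis lies along the hinge.
- case_lid_edge (a point): Middle of the lid's free edge (without the tab), 96 mm from the hinge line, half way through its thickness; moves with the lid.
- forceps_stand: Steel stand for the forceps, foot 70 x 104 x 6 mm, fixed to the table; origin at the centre of its underside. An open-topped pocket of 33 (x) x 73 (y) mm inside, rim 33.5 mm above the table, holds the forceps upright. The arms of the forceps lie apart along its y axis.
- forceps: Sprung steel lifting forceps, 104 mm tall, 70 g, upright in the stand, jaws down, bow on top. Origin midway between the jaws at their underside, z up to the bow; the arms lie apart along y and are squeezed along y. The jaws are C-shaped feet 5 mm high, inner radius 8.5 mm: 43 mm apart at rest; at the mark 17 mm, fitting round a 10 mm neck and under a 26 mm head. They spring open when let go.
- forceps_arm (a joint): How far the forceps are squeezed, rad: 0 = open at rest (jaws 43 mm apart), 0.26 = at the mark (17 mm apart), 0.40 = the stop; jaw gap in mm = 43 - 100 x value, to about 1 mm.
- forceps_grip (a point): Point between the two thumb plates (knurled, 18 mm wide, 16 mm high, one on the outside of each arm), 65 mm above the forceps' underside and 38 mm below the bow: put the TCP here, fingers closing along the forceps' y axis. Over the plates: 54 mm at rest, 44 mm at the mark (gripper opening). Squeeze about 4 N at first, 10 N at the mark; a grip limit of 20 N reaches any opening between.
- check_weight: The check weight to lift: polished steel, 200 g, 54 mm tall, standing alone on the table. Round body 33 mm across up to 28 mm, then a neck 10 mm across from 28.5 to 43.5 mm, then a flat-bottomed head 26 mm across from 43.5 mm to the top. Origin at the centre of its underside.
- scale: Bench scale, fixed: grey housing under a steel platter of 222 x 232 mm, a console with display towards the robot (-x). Origin at the underside below the platter's centre.
- platter_mid (a point): Centre of the platter's upper face, 64 mm above the table.
- tasting_cup: Small round tasting cup of dark sauce, 67 mm across, 46 mm high, a bystander; origin at the centre of its underside. Behind it to the left stands a tall lever press, fixed and not used: its frame fills x 0.66 to 0.94 at y 0.30 to 0.33 above z 0.27 (m), and its lever ends in a black ball at about x 0.60, y 0.315, z 0.46. Keep the arm clear of it.
- blue_marker: Blue marker pen, 133 mm long, 17 mm thick, lying near the front edge of the table, a bystander. Origin at its middle, underside.
- full_tub: Filled one-litre tub with lid, 126 mm across, 140 mm high, at the back, a bystander; origin at the centre of its underside.
- pin_groove (a point): Dark ring groove on the guide pin, a 4 mm rod fixed in the +y arm 35 mm above the jaws' underside. The pin comes out through the -y arm as the forceps are squeezed; the groove is flush with the outside of that arm at the mark.
Not all that is in view belongs to the job. Leave any red look-alike of the forceps alone. What is shaped like the forceps_stand but yellow is not meant.

How it is judged (in metres and radians):
On the way, in this order (a step that is already met when the one before it is completed fails the run):
1. the case lid is fully shut, before the forceps leave their stand (value of joint case_lid below 0.05 rad and horizontal distance between forceps and forceps_stand below 0.02 m), for 0.2 s.
2. the check weight hangs on the forceps, clear of the table, with the forceps at the mark (height (world z) of check_weight above 0.02 m and contact force between forceps and check_weight above 0.8 N and value of joint forceps_arm between 0.205 and 0.315 rad), for 0.3 s.
At the end, for the whole second after the job is handed in: Case lid shut (under 0.05 rad); gripper holds the forceps at the mark (0.205 to 0.315 rad, steady); the check weight hangs on the jaws alone, still, within 0.3 rad of upright, 10 to 90 mm above the platter, within 50 mm of its centre; gripper and scale do not touch it (value of joint case_lid below 0.05 rad and value of joint forceps_arm between 0.205 and 0.315 rad and velocity of joint forceps_arm between -0.1 and 0.1 rad/s and contact force between the fingers and forceps above 2 N and contact force between forceps and check_weight above 0.8 N and contact force between each of the arm, the fingers, scale and check_weight below 0.1 N and z of check_weight in the frame of platter_mid between 0.01 and 0.09 m and horizontal distance between check_weight and platter_mid below 0.05 m and angle between check_weight's own z axis and vertical below 0.3 rad and linear speed of check_weight below 0.03 m/s); the arm keeps its last pose, push and grip.
It fails at once if the gripper or arm touches the check weight (contact force between any of the fingers, the arm and check_weight above 0.5 N).
It fails at once if the check weight is knocked over or falls (angle between check_weight's own z axis and vertical above 0.7 rad).
It fails at once if the check weight falls out of the forceps (height (world z) of check_weight above 0.015 m and linear speed of check_weight above 0.3 m/s and contact force between forceps and check_weight below 0.05 N).
It fails at once if the jaws pinch the weight's neck (value of joint forceps_arm above 0.323 rad and contact force between forceps and check_weight above 2.5 N).
It fails at once if a bystander is disturbed (distance of any of tasting_cup, blue_marker, full_tub from where it was at the start of the episode above 0.03 m).
It also fails if it takes over 64 s, if anything falls off the work surface, if the arm or the gripper's body presses on something with over 40 N, if the wrist force passes 120 N, or if a joint passes its speed limit or range.

## Working session

There is one attempt and no reset: what is moved stays moved. The work goes in short steps, Python scripts to look and compute and a shell command to move; the robot and the scene stay as the last step left them, time stands still between calls to the robot, and variables do not carry over. Pictures are saved under pics/ and viewed, at most 10 in all, crops included, and the job is handed in when it is done.

```bash
ls; mkdir -p pics; cat > h.py <<'E'
import numpy as np, cv2
from cell import env
def ray(name,uv,cal=None):
    c=cal or env.get_calibration(name); f=240/np.tan(np.radians(c["fov_y"]/2))
    d=np.array([(uv[0]-c["cx"])/f,(uv[1]-c["cy"])/f]); s=d.copy()
    for _ in range(30): s=d/(1+c["k1"]*(s@s))
    P=np.array(c["pose"]); v=P[:3,:3]@np.array([s[0],-s[1],-1]); return P[:3,3],v/np.linalg.norm(v)
def onz(name,uv,z,cal=None):
    o,v=ray(name,uv,cal); return o+v*(z-o[2])/v[2]
def proj(name,p,cal=None):
    c=cal or env.get_calibration(name); f=240/np.tan(np.radians(c["fov_y"]/2))
    P=np.array(c["pose"]); q=P[:3,:3].T@(np.array(p)-P[:3,3]); s=np.array([q[0],-q[1]])/-q[2]
    s=s*(1+c["k1"]*(s@s)); return s*f+[c["cx"],c["cy"]]
def tri(a,b):
    (o1,v1),(o2,v2)=a,b; A=np.stack([v1,-v2],1); t=np.linalg.lstsq(A,o2-o1,rcond=None)[0]
    p,q=o1+v1*t[0],o2+v2*t[1]; return (p+q)/2,np.linalg.norm(p-q)
E
python3 - <<'E'
from h import *
for n in("scene","side","wrist"):
    cv2.imwrite(f"pics/{n}0.png",env.read_camera(n)); c=env.get_calibration(n); print(n,c["fov_y"],c["k1"],np.round(c["pose"],3).tolist())
print(env.get_obs())
E
```

```text
pics
scene 56.494696234268375 0.019165677839820323 [[-0.443, 0.56, -0.7, -0.334], [-0.896, -0.258, 0.361, 0.637], [0.021, 0.787, 0.616, 0.893], [0.0, 0.0, 0.0, 1.0]]
side 54.37183411686945 -0.0734966781454931 [[-1.0, -0.009, 0.004, 0.573], [0.009, -0.593, 0.806, 1.256], [-0.005, 0.806, 0.593, 0.901], [0.0, 0.0, 0.0, 1.0]]
wrist 69.62032255865047 -0.0047803305268507125 [[0.42, 0.871, 0.253, 0.342], [-0.907, 0.404, 0.116, -0.558], [-0.001, -0.278, 0.961, 0.383], [0.0, 0.0, 0.0, 1.0]]
{'time_s': 0.15, 'qpos': array([65.8942454 , 18.42943702, -4.01653226, 83.15965471,  1.29619911,
       78.54006256, -3.26111216]), 'joint_velocities': array([-0.01326385, -0.1564031 ,  0.11778291, -0.1827628 ,  0.07058012,
       -0.02470345,  0.06869744]), 'effort': array([ 3.09784282e-04, -4.91795647e+01, -4.04561525e-01, -3.12877715e+01,
       -6.40249439e-02,  4.04838519e-02,  1.39734170e-04]), 'tool_pos': array([ 0.2736101 , -0.58917544,  0.24040428]), 'tool_rot': array([-1.79916134e+02,  5.91835077e-03,  2.49152470e+01]), 'force': array([-0.17545233, -0.20813423, -0.55346097]), 'wrist_torque': array([ 0.00250282,  0.01921907, -0.02704209]), 'grasp_force': 0.0, 'grip_width': 0.08682630542661446}
```

View pics/scene0.png

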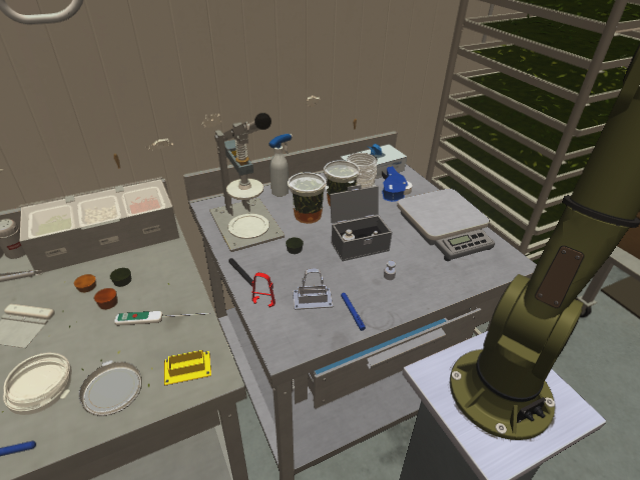

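View pics/side0.png

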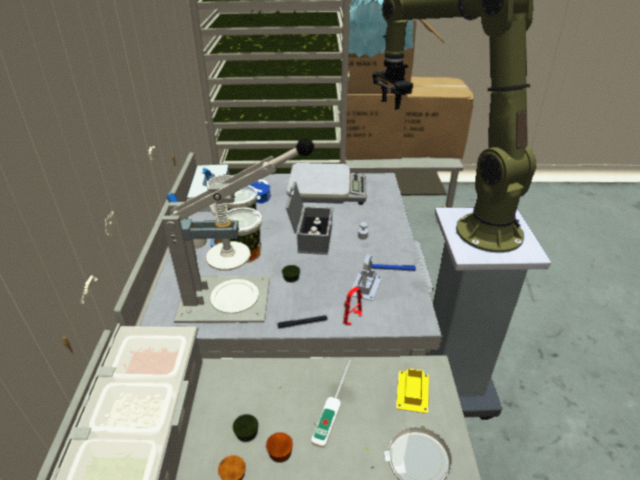

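Scene: the steel forceps stand at (313,285) and the check weight is at (390,269). The open case is at (361,238) with its lid at (354,205), and the scale at (445,215). The cup is at (294,245), the marker at (352,310) and the tub at (307,197).
Possible confusions: the red forceps at (262,288) and the yellow stand at (188,367) are both decoys, and the two weights inside the case at (350,236) are not the one to lift. I choose the steel forceps at (313,285) and the lone weight at (390,269), and will check them in a close crop.

```bash
python3 - <<'E'
from h import *
a=cv2.imread("pics/scene0.png")[180:320,280:420]; b=cv2.imread("pics/side0.png")[175:305,290:420]
m=np.zeros((560,800,3),np.uint8)
m[:400,:400]=cv2.resize(a,(400,400),interpolation=cv2.INTER_CUBIC); m[:400,400:]=cv2.resize(b,(400,400),interpolation=cv2.INTER_CUBIC)
cv2.imwrite("pics/crop1.png",m[:400])
E
```

```text
(no output)
```

View pics/crop1.png

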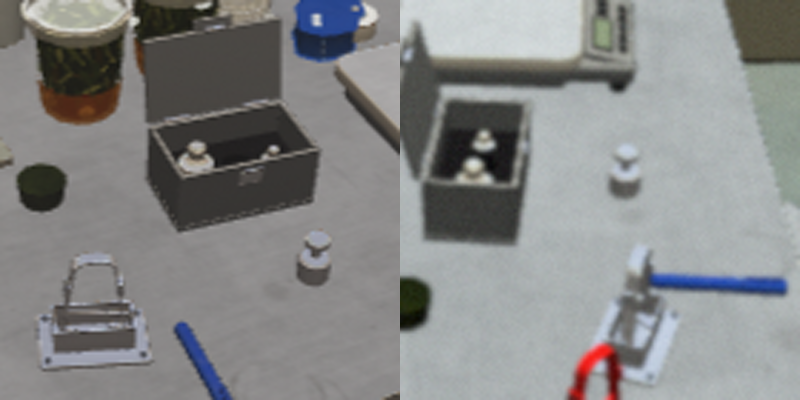

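```bash
python3 - <<'E'
from h import *
S=lambda u,v:(280+u/2.857,180+v/2.857)
D=lambda u,v:(290+u/3.077,175+v/3.077)
def p(n,*a): print(n,*[np.round(x,3) for x in a])
p("case bottom fl fr bl",onz("scene",S(183,228),0),onz("scene",S(316,205),0),onz("scene",S(150,181),0))
p("case side bottom bl,fl",onz("side",D(424,239)[0:2] if 0 else D(24,239),0),onz("side",D(118,242),0))
p("case side top bl,fl,fr",onz("side",D(25,180),.074),onz("side",D(118,187),.074),onz("side",D(130,100),.074))
p("case scene top fl fr bl",onz("scene",S(180,172),.074),onz("scene",S(320,150),.074),onz("scene",S(149,128),.074))
p("stand foot scene",*[onz("scene",S(*q),.006) for q in((40,368),(152,360),(138,307),(37,318))])
p("stand foot side",*[onz("side",D(*q),.006) for q in((195,360),(258,382),(280,316),(215,290))])
p("bow tri",*tri(ray("scene",S(95,258)),ray("side",D(239,252))))
p("weight head tri",*tri(ray("scene",S(318,236)),ray("side",D(227,152))))
p("weight head z",onz("scene",S(318,236),.054),onz("side",D(227,152),.054))
p("platter",*[onz("scene",q,.064) for q in((401,207),(452,192),(492,225),(437,236))])
p("platter side",*[onz("side",q,.064) for q in((290,195),(295,166),(349,167),(350,195))])
p("lid top tri L",*tri(ray("scene",S(146,23)),ray("side",D(13,32))))
p("lid",onz("scene",S(146,23),.165),onz("scene",S(281,10),.165))
p("cup",onz("scene",S(41,175),.046)); p("marker",onz("scene",S(180,325),.017),onz("side",D(385,287),.017),onz("side",D(250,280),.017))
p("press ball",onz("scene",(263,121),.46))
E
```

```text
case bottom fl fr bl [0.547 0.099 0.   ] [ 0.519 -0.052  0.   ] [0.632 0.094 0.   ]
case side bottom bl,fl [0.637 0.1   0.   ] [0.541 0.107 0.   ]
case side top bl,fl,fr [0.633 0.1   0.074] [0.542 0.113 0.074] [ 0.525 -0.045  0.074]
case scene top fl fr bl [0.552 0.104 0.074] [ 0.523 -0.049  0.074] [0.633 0.098 0.074]
stand foot scene [0.423 0.319 0.006] [0.387 0.22  0.006] [0.456 0.2   0.006] [0.484 0.296 0.006]
stand foot side [0.475 0.29  0.006] [0.42  0.319 0.006] [0.391 0.23  0.006] [0.449 0.191 0.006]
bow tri [0.438 0.257 0.107] 0.002
weight head tri [0.426 0.016 0.051] 0.006
weight head z [0.426 0.015 0.054] [0.426 0.026 0.054]
platter [ 0.638 -0.162  0.064] [ 0.641 -0.377  0.064] [ 0.434 -0.366  0.064] [ 0.461 -0.172  0.064]
platter side [ 0.669 -0.144  0.064] [ 0.659 -0.361  0.064] [ 0.451 -0.349  0.064] [ 0.46  -0.141  0.064]
lid top tri L [0.634 0.103 0.226] 0.032
lid [0.695 0.073 0.165] [ 0.658 -0.074  0.165]
cup [0.64  0.222 0.046]
marker [0.407 0.18  0.017] [0.287 0.202 0.017] [0.416 0.19  0.017]
press ball [0.605 0.311 0.46 ]
```

The crop confirms the steel forceps upright in the grey stand and the check weight alone on the table. The bow triangulates at z 0.107, and the weight's head at 0.051. I'm moving toward the lid at height.

```bash
python3 -m jog '[[0,0,-0.01,0,0,0.115,0.0],[0,0,-0.01,0,0,0.115,0.0],[0,0,-0.01,0,0,0.115,0.0],[0,0,-0.01,0,0,0.115,0.0],[0,0,-0.01,0,0,0.115,0.0],[0.02,-0.036,0,0,0,0,0],[0.02,-0.036,0,0,0,0,0],[0.02,-0.036,0,0,0,0,0],[0.02,-0.036,0,0,0,0,0],[0.02,-0.036,0,0,0,0,0],[0.02,-0.036,0,0,0,0,0],[0.02,-0.036,0,0,0,0,0]]' 20
python3 -m jog '[[0.02,-0.036,0,0,0,0,0],[0.02,-0.036,0,0,0,0,0],[0.02,-0.036,0,0,0,0,0],[0.02,-0.036,0,0,0,0,0],[0.02,-0.036,0,0,0,0,0],[0.02,-0.036,0,0,0,0,0],[0,0,0,0,0,0,0]]' 20
python3 - <<'E'
from h import *
cal=env.get_calibration("wrist"); im=env.read_camera("wrist"); cv2.imwrite("pics/w1.png",im); import pickle; pickle.dump(cal,open("w1.pkl","wb"))
for q in((307,182),(341,170),(362,160),(396,182)): print(np.round(onz("scene",q,.14),3))
print(np.round(cal["pose"],3))
E
```

```text
time_s: 1.15
tool_pos: [0.4483, -0.3577, 0.2911]
tool_rot: [180.0, 0.0, -8.0]
force: [-0.0, -0.2, -0.2]
grip_width: 0.0147
grasp_force: 0.0
time_s: 1.73
tool_pos: [0.6008, -0.1511, 0.2906]
tool_rot: [-179.6, -0.1, -7.2]
force: [-0.4, 1.3, 0.2]
grip_width: 0.0005
grasp_force: 0.0
[0.796 0.108 0.14 ]
[ 0.819 -0.03   0.14 ]
[ 0.851 -0.131  0.14 ]
[ 0.676 -0.156  0.14 ]
[[-0.127  0.953  0.274  0.675]
 [-0.992 -0.12  -0.042 -0.162]
 [-0.007 -0.277  0.961  0.434]
 [ 0.     0.     0.     1.   ]]
```

View pics/w1.png

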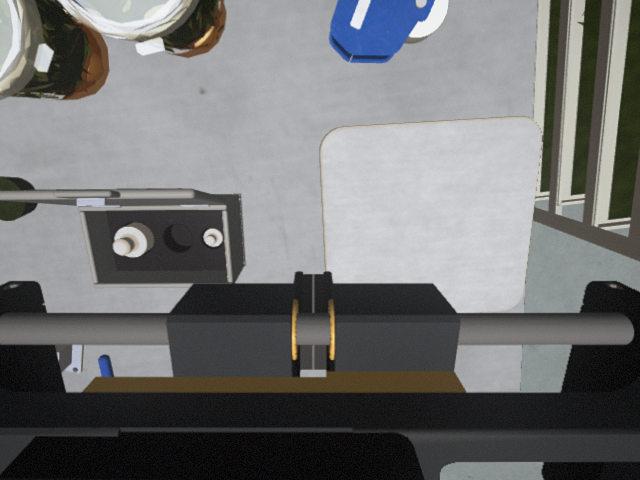

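The wrist view shows the case rim corners at (81,208), (229,204), (97,284) and (229,283). The lid's top edge runs at about v=193 from u 0 to 195. The platter corners are near (320,131), (543,117) and (524,310). The pots at top left reach down to about v=97.

```bash
python3 - <<'E'
from h import *
import pickle; c=pickle.load(open("w1.pkl","rb")); W=lambda q,z:np.round(onz("wrist",q,z,c),3)
print("platter",[W(q,.064) for q in((320,131),(543,117),(524,310),(326,270))])
print("case bl br fl fr",[W(q,.074) for q in((80,208),(229,204),(96,284),(231,283))])
print("lid edge",[W(q,.167) for q in((0,190),(195,190))],"tab",[W(q,.179) for q in((79,202),(104,201))])
print("pots",W((50,97),.02),W((200,50),.02),W((105,40),.14),W((200,0),.14))
print(np.round(proj("wrist",[.653,.014,.167],c)), "weights", W((125,245),.05))
E
```

```text
platter [array([ 0.681, -0.168,  0.064]), array([ 0.666, -0.393,  0.064]), array([ 0.449, -0.383,  0.064]), array([ 0.529, -0.156,  0.064])]
case bl br fl fr [array([0.635, 0.096, 0.074]), array([ 0.62 , -0.063,  0.074]), array([0.548, 0.105, 0.074]), array([ 0.53 , -0.048,  0.074])]
lid edge [array([0.667, 0.087, 0.167]), array([ 0.648, -0.065,  0.167])] tab [array([0.652, 0.02 , 0.179]), array([0.65 , 0.001, 0.179])]
pots [0.757 0.129 0.02 ] [ 0.781 -0.05   0.02 ] [ 0.767 -0.011  0.14 ] [ 0.783 -0.089  0.14 ]
[ 96. 197.] weights [0.583 0.074 0.05 ]
```

```bash
python3 -m jog '[[0.014,-0.028,0,0,0,0,0],[0.014,-0.028,0,0,0,0,0],[0.014,-0.028,0,0,0,0,0],[0.014,-0.028,0,0,0,0,0],[0.014,-0.028,0,0,0,0,0],[0.014,-0.028,0,0,0,0,0],[0,0,0.02,0,0,0,0],[0,0,0.02,0,0,0,0],[0,0,0.02,0,0,0,0],[0,0,0.02,0,0,0,0],[0,0,0.02,0,0,0,0],[0,0,0.02,0,0,0,0]]'
```

```text
time_s: 2.78
tool_pos: [0.7028, -0.0096, 0.1698]
tool_rot: [179.9, 0.0, -8.1]
force: [-0.1, -0.6, -0.8]
grip_width: 0.0005
grasp_force: 0.0
```

```bash
python3 -m jog '[[-0.02,0,0,0,0,0,0],[-0.015,0,0,0,0,0,0],[-0.013,0,0,0,0,0,0],[-0.013,0,0,0,0,0,0],[-0.013,0,0,0,0,0,0],[-0.013,0,0,0,0,0,0],[-0.013,0,0,0,0,0,0],[-0.01,0,0.005,0,0,0,0],[-0.01,0,0.005,0,0,0,0],[-0.008,0,0.008,0,0,0,0],[-0.008,0,0.008,0,0,0,0],[0,0,0,0,0,0,0]]'
python3 - <<'E'
from h import *
cv2.imwrite("pics/side1.png",cv2.resize(env.read_camera("side")[130:270,240:420],None,fx=3,fy=3))
E
```

```text
time_s: 3.78
tool_pos: [0.5663, 0.0098, 0.1437]
tool_rot: [179.9, 0.2, -8.1]
force: [0.4, 0.1, 0.7]
grip_width: 0.0003
grasp_force: 0.0
```

View pics/side1.png

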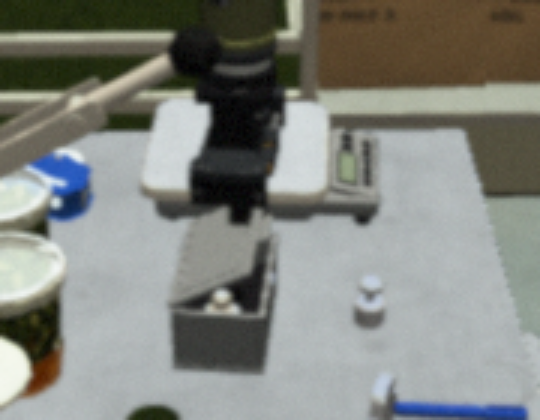

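The lid is following the fingers and now stands at roughly 35°. I'll continue along the arc.

```bash
python3 -m jog '[[-0.005,0,0.01,0,0,0,0],[-0.004,0,0.01,0,0,0,0],[-0.003,0,0.01,0,0,0,0],[-0.001,0,0.01,0,0,0,0],[0,0,0.003,0,0,0,0],[0,0,0,0,0,0,0]]'
```

```text
time_s: 4.33
tool_pos: [0.555, 0.0131, 0.1017]
tool_rot: [180.0, 0.1, -8.0]
force: [-1.1, -0.5, 1.2]
grip_width: 0.0006
grasp_force: 0.9
```

```bash
python3 -m jog '[[0,0,0.003,0,0,0,0],[0,0,0.002,0,0,0,0],[0,0,0,0,0,0,0],[0,0,0,0,0,0,0]]'
```

```text
time_s: 4.67
tool_pos: [0.5552, 0.0131, 0.1012]
tool_rot: [179.9, 0.1, -8.0]
force: [-14.1, -1.2, 30.7]
grip_width: 0.0004
grasp_force: 15.3
```

```bash
python3 -m jog '[[0,0,-0.032,0,0,0.028,0],[0,0,-0.032,0,0,0.028,0],[0,0,-0.032,0,0,0.028,0],[0,0,-0.032,0,0,0.028,0],[0,0,-0.032,0,0,0.028,0],[0,0,-0.032,0,0,0.028,0],[-0.028,-0.0135,0,0,0,0,0],[-0.028,-0.0135,0,0,0,0,0],[-0.028,-0.0135,0,0,0,0,0.087],[-0.028,-0.0135,0,0,0,0,0.087],[-0.028,-0.0135,0,0,0,0,0.087],[-0.028,-0.0135,0,0,0,0,0.087]]'
python3 -m jog '[[0,0,0,0,0,0,0.087],[0,0,0,0,0,0,0.087],[0,0,0,0,0,0,0.087]]'
python3 - <<'E'
from h import *
import pickle
cal=env.get_calibration("wrist"); im=env.read_camera("wrist"); cv2.imwrite("pics/w2.png",im);  pickle.dump(cal,open("w2.pkl","wb"))
cv2.imwrite("pics/scene2.png",env.read_camera("scene"));cv2.imwrite("pics/side2.png",env.read_camera("side"))
E
```

```text
time_s: 5.67
tool_pos: [0.4189, 0.1421, 0.2884]
tool_rot: [180.0, 0.0, -17.7]
force: [0.1, 0.4, 0.8]
grip_width: 0.0197
grasp_force: 0.0
time_s: 5.92
tool_pos: [0.4205, 0.1407, 0.2889]
tool_rot: [180.0, -0.0, -17.7]
force: [0.6, -0.7, -0.5]
grip_width: 0.0392
grasp_force: 0.0
```

View pics/w2.png

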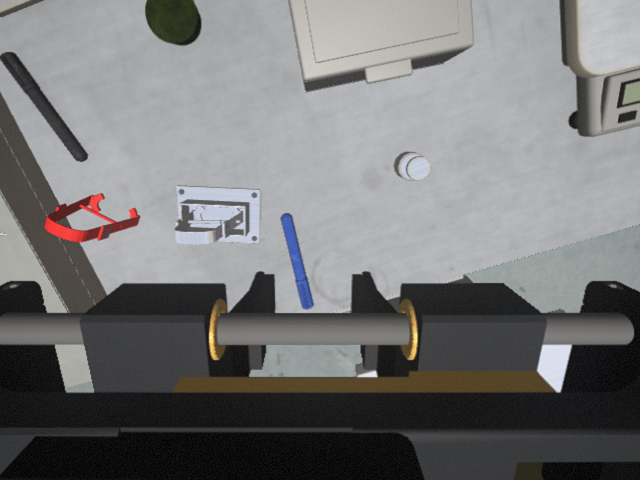

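The lid is shut. The stand foot's corners are at (178,185), (261,190) and (258,244), with the bow at about (200,232). The weight's head is at about (415,167), and the marker runs from (287,216) to (307,305).

```bash
python3 - <<'E'
from h import *
import pickle; c=pickle.load(open("w2.pkl","rb")); W=lambda q,z:np.round(onz("wrist",q,z,c),4)
im=cv2.imread("pics/w2.png")
a=cv2.resize(im[175:255,165:275],(770,560)[0:2],interpolation=cv2.INTER_CUBIC)
b=cv2.resize(im[140:190,385:440],(385,350),interpolation=cv2.INTER_CUBIC)
m=np.zeros((560,800,3),np.uint8); m[:,:770]=a; m[:250,415:]=cv2.resize(im[140:190,385:462],(385,250),interpolation=cv2.INTER_CUBIC)
cv2.imwrite("pics/crop2.png",m)
f=[W(q,.006) for q in((178,185),(261,190),(258,244))]; print("foot",f)
print("yaws",[np.degrees(np.arctan2(-(p[0]),p[1])) for p in [f[0]-f[1]]],np.degrees(np.arctan2(*(f[1]-f[2])[1::-1])),"mid",(f[0]+f[2])/2)
print("weight head",W((416,167),.054),"marker",W((287,216),.01),W((307,305),.01))
E
```

```text
foot [array([0.4886, 0.2924, 0.006 ]), array([0.4516, 0.1971, 0.006 ]), array([0.3871, 0.2249, 0.006 ])]
yaws [np.float64(-21.218584239434957)] -23.316416777658954 mid [0.43785 0.25865 0.006  ]
weight head [0.4288 0.0205 0.054 ] marker [0.4115 0.1766 0.01  ] [0.287  0.1907 0.01  ]
```

View pics/crop2.png

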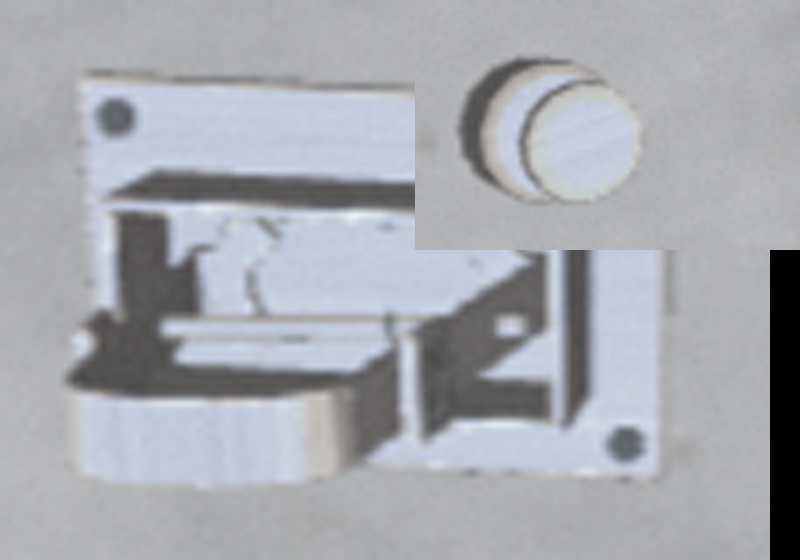

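```bash
python3 - <<'E'
from h import *
import pickle; c=pickle.load(open("w2.pkl","rb")); W=lambda q,z:np.round(onz("wrist",q,z,c),4)
X=lambda u,v:(165+u/7,175+v/7)
def yaw(a,b,z):
    d=W(X(*a),z)-W(X(*b),z); return np.degrees(np.arctan2(-d[0],d[1]))
print("foot top edge",yaw((85,78),(415,90),.006),"rim",yaw((110,205),(415,212),.0335),"bottom",yaw((430,468),(659,472),.006),"bow",yaw((80,477),(330,470),.11))
print("mid",(W(X(82,78),.006)+W(X(660,473),.006))/2)
print("bow",W(X(207,437),.11),W(X(207,437),.112))
print("weight",W((418.4,168.4),.054))
# bow triangulate with scene bow
print(tri(ray("wrist",X(207,437),c),ray("scene",(280+95/2.857,180+258/2.857))))
E
```

```text
foot top edge -19.839740872956977 rim -19.040288791943436 bottom -18.77803322244555 bow -16.102925141298922
mid [0.4381  0.25855 0.006  ]
bow [0.4379 0.2549 0.11  ] [0.4382 0.2541 0.112 ]
weight [0.4265 0.0184 0.054 ]
(array([0.43768515, 0.25630697, 0.10757837]), np.float64(0.0008082999805724683))
```

```bash
python3 -m jog '[[0,0,0,0,0,0.023,0.087],[-0.0043,-0.0231,0,0,0,0,0.087],[-0.0043,-0.0231,0,0,0,0,0.087],[-0.0043,-0.0231,0,0,0,0,0.087],[-0.0043,-0.0231,0,0,0,0,0.087],[-0.0043,-0.0231,0,0,0,0,0.087],[0,0,0.03,0,0,0,0.087],[0,0,0.03,0,0,0,0.087],[0,0,0.03,0,0,0,0.087],[0,0,0.03,0,0,0,0.087],[0,0,0,0,0,0,0.087],[0,0,0,0,0,0,0.087]]'
python3 - <<'E'
from h import *
import pickle
o=env.get_obs(); print(o["tool_pos"],o["tool_rot"],o["grip_width"])
cal=env.get_calibration("wrist"); im=env.read_camera("wrist"); cv2.imwrite("pics/w3.png",im);  pickle.dump(cal,open("w3.pkl","wb"))
E
```

```text
time_s: 7.07
tool_pos: [0.4369, 0.2565, 0.1682]
tool_rot: [179.9, 0.2, -19.0]
force: [0.5, -0.9, 0.7]
grip_width: 0.0872
grasp_force: 0.0
[0.43690485 0.25652861 0.16819236] [179.88950149   0.180404   -19.0494536 ] 0.08716063441106954
```

View pics/w3.png

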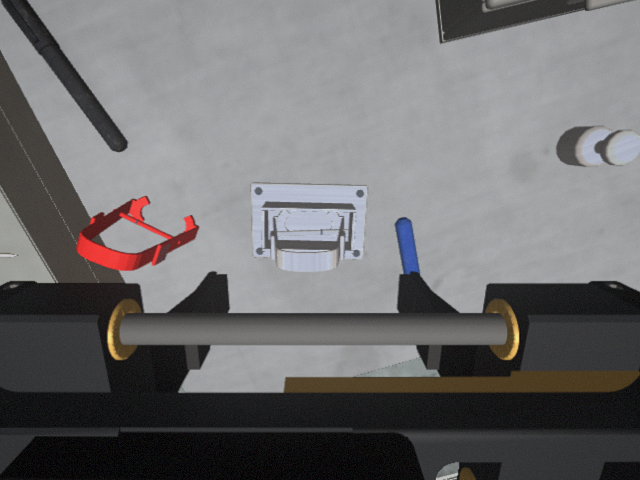

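Bow centre is at about (307,260), midway between the open fingers, and the stand edges are parallel to the image. The red look-alike is clear on the left.

```bash
python3 - <<'E'
from h import *
import pickle; c=pickle.load(open("w3.pkl","rb")); W=lambda q,z:np.round(onz("wrist",q,z,c),4)
print("bow",W((307,260),.108),"foot corners",[W(q,.006) for q in((251,184),(367,186),(363,260))], (W((251,184),.006)+W((363,260),.006))/2)
E
python3 -m jog '[[0,0,0.02,0,0,0,0.087],[0,0,0.02,0,0,0,0.087],[0,0,0.02,0,0,0,0.087],[0,0,0.02,0,0,0,0.087],[0,0,0.017,0,0,0,0.08],[0,0,0,0,0,0,0.07],[0,0,0,0,0,0,0.06]]'
```

```text
bow [0.4393 0.2587 0.108 ] foot corners [array([0.4876, 0.2956, 0.006 ]), array([0.4525, 0.1995, 0.006 ]), array([0.3871, 0.2229, 0.006 ])] [0.43735 0.25925 0.006  ]
time_s: 7.7
tool_pos: [0.4386, 0.2578, 0.0737]
tool_rot: [-179.9, -0.1, -19.0]
force: [1.1, -0.1, 0.0]
grip_width: 0.0742
grasp_force: 0.0
```

```bash
python3 -m jog '[[0,0,0,0,0,0,0.056],[0,0,0,0,0,0,0.055],[0,0,0,0,0,0,0.054],[0,0,0,0,0,0,0.053],[0,0,0,0,0,0,0.052],[0,0,0,0,0,0,0.0515],[0,0,0,0,0,0,0.0515],[0,0,0,0,0,0,0.0515],[0,0,0,0,0,0,0.0515]]' 20
```

```text
time_s: 8.45
tool_pos: [0.4377, 0.2569, 0.0724]
tool_rot: [180.0, -0.0, -19.0]
force: [-0.4, -2.2, 4.3]
grip_width: 0.0517
grasp_force: 7.5
```

```bash
python3 -m jog '[[0,0,-0.01,0,0,0,0.0515],[0,0,-0.015,0,0,0,0.0515],[0,0,-0.02,0,0,0,0.0515],[0,0,-0.02,0,0,0,0.0515],[0,0,-0.02,0,0,0,0.0515],[0,0,-0.02,0,0,0,0.0515],[0,0,-0.015,0,0,0,0.0515],[0,0,-0.01,0,0,0,0.0515],[0,0,0,0,0,0,0.0515],[0,0,0,0,0,0,0.0515]]'
python3 - <<'E'
from h import *
import pickle
o=env.get_obs(); print(o["tool_pos"],o["force"])
a=env.read_camera("scene"); b=env.read_camera("side"); cv2.imwrite("pics/scene4.png",a);cv2.imwrite("pics/side4.png",b)
p=o["tool_pos"]; 
qs=proj("scene",p).astype(int); qd=proj("side",p).astype(int); print(qs,qd)
m=np.zeros((400,800,3),np.uint8)
for i,(im,q) in enumerate(((a,qs),(b,qd))): m[:,400*i:400*i+400]=cv2.resize(im[q[1]-40:q[1]+60,q[0]-50:q[0]+50],(400,400),interpolation=cv2.INTER_CUBIC)
cv2.imwrite("pics/crop4.png",m)
E
```

```text
time_s: 9.28
tool_pos: [0.4373, 0.2576, 0.2021]
tool_rot: [-180.0, -0.0, -19.0]
force: [-1.4, -0.5, -0.3]
grip_width: 0.0515
grasp_force: 5.4
[0.43731431 0.2576371  0.20210665] [-1.37348193 -0.52936919 -0.26377737]
[313 242] [369 228]
```

View pics/crop4.png

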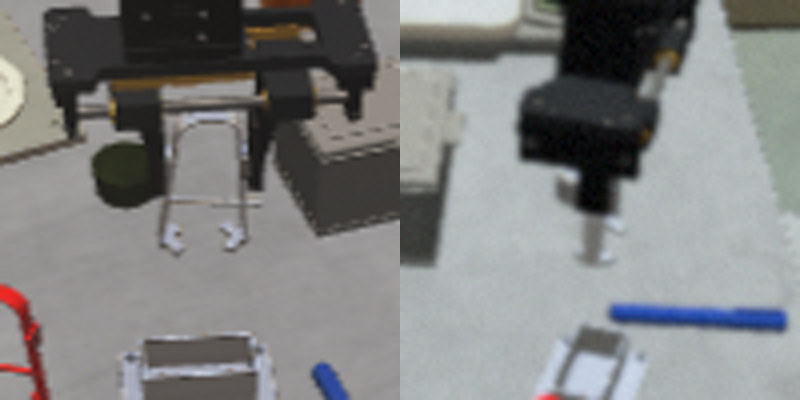

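```bash
python3 - <<'E'
from h import *
for z in(.130,.135,.140): print(z,proj("scene",[.4373,.2576,z]))
E
python3 -m jog '[[0.0084,0.02,0.005,0,0,0,0.0515],[0.0084,0.02,0.005,0,0,0,0.0515],[0.0084,0.02,0.005,0,0,0,0.0515],[0.0084,0.02,0.005,0,0,0,0.0515],[0.0084,0.02,0.005,0,0,0,0.0515],[0.0084,0.02,0.005,0,0,0,0.0515],[0.0084,0.02,0.005,0,0,0,0.0515],[0.0084,0.02,0.005,0,0,0,0.0515],[0,0,0,0,0,0,0.0515],[0,0,0,0,0,0,0.0515]]'
python3 - <<'E'
from h import *
import pickle
o=env.get_obs(); print(o["tool_pos"],o["tool_rot"])
cal=env.get_calibration("wrist"); im=env.read_camera("wrist"); cv2.imwrite("pics/w5.png",im);  pickle.dump(cal,open("w5.pkl","wb"))
a=env.read_camera("scene"); b=env.read_camera("side"); cv2.imwrite("pics/scene5.png",a);cv2.imwrite("pics/side5.png",b)
print(proj("wrist",[.4265,.0185,.054],cal))
E
```

```text
0.13 [313.11588112 264.12119568]
0.135 [313.13883155 262.65807153]
0.14 [313.16190272 261.18707604]
time_s: 10.22
tool_pos: [0.4481, 0.083, 0.1608]
tool_rot: [180.0, 0.2, -19.1]
force: [-0.2, 0.6, -0.2]
grip_width: 0.0518
grasp_force: 5.4
[0.44807775 0.08299115 0.16076381] [ 1.79950090e+02  1.56276526e-01 -1.91349442e+01]
[401.87426721 239.57258184]
```

View pics/w5.png

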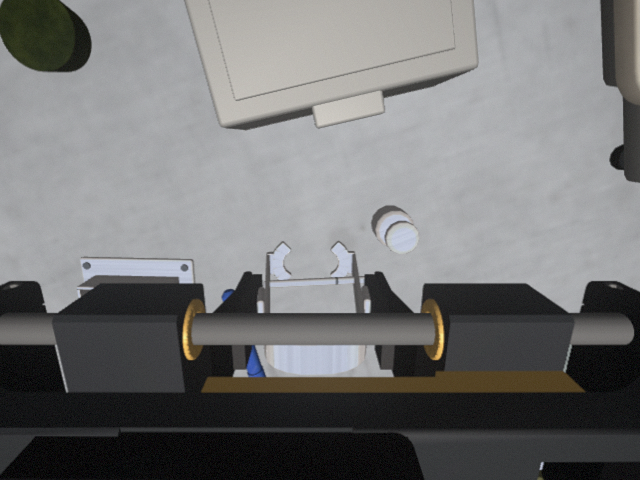

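The weight's head top is at about (401,237), within 3 px of the prediction. The open jaws are at (281,262) and (343,262). I'll refine both.

```bash
python3 - <<'E'
from h import *
import pickle; c=pickle.load(open("w5.pkl","rb")); W=lambda q,z:np.round(onz("wrist",q,z,c),4)
im=cv2.imread("pics/w5.png"); g=cv2.cvtColor(im,cv2.COLOR_BGR2GRAY)
x0,y0=365,195; k=6; r=cv2.resize(g[y0:y0+70,x0:x0+70],None,fx=k,fy=k,interpolation=cv2.INTER_CUBIC)
h=cv2.HoughCircles(r,cv2.HOUGH_GRADIENT,1.5,20,param1=80,param2=25,minRadius=70,maxRadius=130)
print([(x0+a/k,y0+b/k,q/k) for a,b,q in h[0][:4]])
m=np.zeros((480,800,3),np.uint8)
m[:,:300]=cv2.resize(im[200:280,370:420],(300,480),interpolation=cv2.INTER_CUBIC)
m[:300,300:]=cv2.resize(im[230:290,260:360],(500,300),interpolation=cv2.INTER_CUBIC)
cv2.imwrite("pics/crop5.png",m)
print("head",W((401.5,237),.054))
E
```

```text
[(np.float32(390.125), np.float32(224.125), np.float32(18.791666)), (np.float32(401.375), np.float32(237.875), np.float32(16.791666)), (np.float32(396.375), np.float32(231.125), np.float32(20.691666)), (np.float32(404.375), np.float32(240.875), np.float32(20.916666))]
head [0.4286 0.0182 0.054 ]
```

View pics/crop5.png

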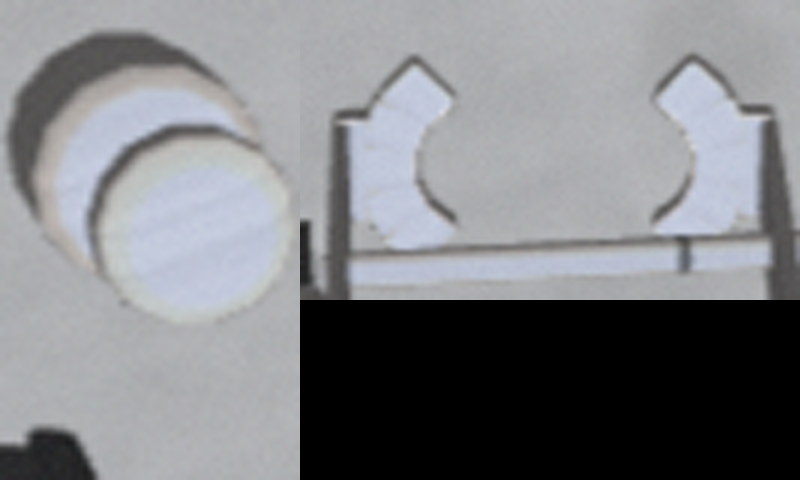

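```bash
python3 - <<'E'
from h import *
from scipy.spatial.transform import Rotation as R
import pickle; c=pickle.load(open("w5.pkl","rb"))
t=np.array([.44808,.08299,.16076]); y=np.radians(-19.13); X=np.array([np.cos(y),np.sin(y),0]); Y=np.array([np.sin(y),-np.cos(y),0])
L=lambda q,z:(lambda d:(round(d@X*1e3,1),round(d@Y*1e3,1),round(d[2]*1e3,1)))(onz("wrist",q,z,c)-t)
J=lambda u,v:(260+(u-300)/5,230+v/5)
for z in(.095,.1,.105): print("jaw mid",L(J(555,158),z))
z=.1
for q in((418,158),(692,158),(455,98),(655,98),(457,220),(652,222)): print(q,L(J(*q),z))
print("head",L((401.9,238.2),.054), onz("wrist",(401.9,238.2),.054,c))
E
python3 -m jog '[[0,0,0,0,0,0,0.053],[0,0,0,0,0,0,0.053],[0,0,0,0,0,0,0.053]]'
```

```text
jaw mid (np.float64(-1.6), np.float64(-0.5), np.float64(-65.8))
jaw mid (np.float64(0.3), np.float64(-0.4), np.float64(-60.8))
jaw mid (np.float64(2.2), np.float64(-0.4), np.float64(-55.8))
(418, 158) (np.float64(0.3), np.float64(-17.6), np.float64(-60.8))
(692, 158) (np.float64(0.3), np.float64(16.8), np.float64(-60.8))
(455, 98) (np.float64(8.2), np.float64(-12.8), np.float64(-60.8))
(655, 98) (np.float64(8.2), np.float64(12.0), np.float64(-60.8))
(457, 220) (np.float64(-8.1), np.float64(-12.9), np.float64(-60.8))
(652, 222) (np.float64(-8.4), np.float64(11.9), np.float64(-60.8))
head (np.float64(1.8), np.float64(67.9), np.float64(-106.8)) [0.42754086 0.01820016 0.054     ]
time_s: 10.62
tool_pos: [0.449, 0.0848, 0.1623]
tool_rot: [-180.0, -0.0, -18.9]
force: [-0.3, 0.1, -1.0]
grip_width: 0.053
grasp_force: 4.9
```

```bash
python3 -m jog '[[0.0003,0.014,0,0,0,0,0.053],[0.0003,0.014,0,0,0,0,0.053],[0.0003,0.014,0,0,0,0,0.053],[0.0003,0.014,0,0,0,0,0.053],[0.0003,0.014,0,0,0,0,0.053],[0,0,0.005,0,0,0,0.053],[0,0,0.005,0,0,0,0.053],[0,0,0,0,0,0,0.053],[0,0,0,0,0,0,0.053],[0,0,0,0,0,0,0.053]]'
for i in 1 2 3; do python3 -m jog '[[0,0,0,0,0,0,0.053]]' | grep -E "pos|rot"; done
python3 - <<'E'
from h import *
import pickle
cal=env.get_calibration("wrist"); im=env.read_camera("wrist"); cv2.imwrite("pics/w6.png",im); P=np.array(cal["pose"]); print(P[:3,3])
c5=np.array(pickle.load(open("w5.pkl","rb"))["pose"])[:3,3]; print(P[:3,3]-c5)
print(proj("wrist",[.4275,.0182,.054],cal))
E
```

```text
time_s: 11.45
tool_pos: [0.4278, 0.0184, 0.1522]
tool_rot: [-180.0, 0.0, -18.9]
force: [0.3, -0.9, -0.1]
grip_width: 0.0529
grasp_force: 4.8
tool_pos: [0.4278, 0.0182, 0.1523]
tool_rot: [-180.0, -0.0, -18.9]
tool_pos: [0.4279, 0.0179, 0.1524]
tool_rot: [-180.0, -0.0, -18.9]
tool_pos: [0.4278, 0.0177, 0.1523]
tool_rot: [-180.0, -0.0, -18.9]
[ 0.49919537 -0.00758744  0.29519645]
[-0.02066756 -0.06502142 -0.00822062]
[311.42472559 244.90435566]
```

```bash
python3 - <<'E'
from h import *
g=cv2.imread("pics/w6.png",0); x0,y0=265,200;k=6
r=cv2.resize(g[y0:y0+80,x0:x0+95],None,fx=k,fy=k,interpolation=cv2.INTER_CUBIC)
h=cv2.HoughCircles(r,cv2.HOUGH_GRADIENT,1.5,15,param1=80,param2=22,minRadius=80,maxRadius=120)
print([(round(x0+a/k,1),round(y0+b/k,1),round(q/k,1)) for a,b,q in h[0][:5]])
E
```

```text
[(np.float32(313.6), np.float32(244.6), np.float32(18.1)), (np.float32(313.6), np.float32(228.4), np.float32(18.3)), (np.float32(312.4), np.float32(241.9), np.float32(15.2)), (np.float32(312.1), np.float32(246.6), np.float32(18.8)), (np.float32(312.4), np.float32(226.1), np.float32(16.1))]
```

```bash
python3 -m jog '[[0,0,0.008,0,0,0,0.053],[0,0,0.008,0,0,0,0.053],[0,0,0.008,0,0,0,0.053],[0,0,0.006,0,0,0,0.053],[0,0,0.005,0,0,0,0.053],[0,0,0.005,0,0,0,0.053],[0,0,0,0,0,0,0.053],[0,0,0,0,0,0,0.053]]'
python3 -m jog '[[0,0,0.005,0,0,0,0.053],[0,0,0.004,0,0,0,0.053],[0,0,0.0035,0,0,0,0.053],[0,0,0,0,0,0,0.053],[0,0,0,0,0,0,0.053],[0,0,0,0,0,0,0.053]]'
```

```text
time_s: 12.42
tool_pos: [0.4275, 0.0175, 0.1119]
tool_rot: [180.0, 0.0, -19.0]
force: [-0.5, 0.2, -0.3]
grip_width: 0.0531
grasp_force: 4.8
time_s: 12.92
tool_pos: [0.4277, 0.0175, 0.0998]
tool_rot: [180.0, -0.0, -19.0]
force: [-0.4, 0.7, -0.0]
grip_width: 0.0531
grasp_force: 4.8
```

```bash
python3 -m jog '[[0,0,0,0,0,0,0.052],[0,0,0,0,0,0,0.051],[0,0,0,0,0,0,0.050],[0,0,0,0,0,0,0.049],[0,0,0,0,0,0,0.048],[0,0,0,0,0,0,0.047],[0,0,0,0,0,0,0.046],[0,0,0,0,0,0,0.045],[0,0,0,0,0,0,0.0442],[0,0,0,0,0,0,0.0442],[0,0,0,0,0,0,0.0442],[0,0,0,0,0,0,0.0442]]' 20
python3 - <<'E'
from h import *
import pickle
cal=env.get_calibration("wrist"); cv2.imwrite("pics/w7.png",env.read_camera("wrist")); pickle.dump(cal,open("w7.pkl","wb"))
E
```

```text
time_s: 13.92
tool_pos: [0.4276, 0.0175, 0.0997]
tool_rot: [180.0, -0.0, -19.0]
force: [-0.4, 0.4, -1.3]
grip_width: 0.0443
grasp_force: 9.4
```

```bash
python3 -m jog '[[0,0,-0.002,0,0,0,0.0442],[0,0,-0.002,0,0,0,0.0442],[0,0,-0.003,0,0,0,0.0442],[0,0,-0.003,0,0,0,0.0442],[0,0,-0.004,0,0,0,0.0442],[0,0,-0.004,0,0,0,0.0442],[0,0,-0.004,0,0,0,0.0442],[0,0,-0.004,0,0,0,0.0442],[0,0,-0.004,0,0,0,0.0442],[0,0,0,0,0,0,0.0442],[0,0,0,0,0,0,0.0442],[0,0,0,0,0,0,0.0442]]'
```

```text
time_s: 14.97
tool_pos: [0.4275, 0.0174, 0.1296]
tool_rot: [180.0, 0.0, -19.0]
force: [0.1, 0.3, -2.7]
grip_width: 0.0447
grasp_force: 9.4
```

```bash
python3 -m jog '[[0,0,-0.004,0,0,0,0.0441],[0,0,-0.006,0,0,0,0.0441],[0,0,-0.008,0,0,0,0.0441],[0,0,-0.01,0,0,0,0.0441],[0,0,-0.01,0,0,0,0.0441],[0,0,-0.01,0,0,0,0.0441],[0,0,-0.01,0,0,0,0.0441],[0,0,-0.01,0,0,0,0.0441],[0,0,-0.008,0,0,0,0.0441],[0,0,-0.006,0,0,0,0.0441],[0,0,-0.004,0,0,0,0.0441],[0,0,0,0,0,0,0.0441]]'
python3 - <<'E'
from h import *
print(env.get_obs()["force"],env.get_obs()["tool_pos"])
a=env.read_camera("scene"); cv2.imwrite("pics/scene8.png",a)
# expected weight pixel: bright vs. original table spot
b=cv2.imread("pics/scene0.png"); q=proj("scene",[.4275,.018,.04]).astype(int); d=lambda i:i[q[1]-8:q[1]+9,q[0]-5:q[0]+6].mean()
print("spot on table before/after",d(b),d(a))
E
```

```text
time_s: 15.97
tool_pos: [0.4281, 0.0175, 0.2166]
tool_rot: [-180.0, -0.1, -19.0]
force: [0.3, -0.1, -2.4]
grip_width: 0.0445
grasp_force: 10.7
[ 0.28698513 -0.0834232  -2.35348196] [0.42807489 0.01748198 0.21659199]
spot on table before/after 136.10516934046345 148.30124777183602
```

```bash
python3 -m jog '[[0.002,0.002,0,0,0,0,0.0441],[0.005,0.005,0,0,0,0,0.0441],[0.008,0.008,0,0,0,0,0.0441],[0.011,0.0115,0,0,0,0,0.0441],[0.013,0.0135,0,0,0,0,0.0441],[0.014,0.0146,0,0,0,0,0.0441],[0.014,0.0146,0,0,0,0,0.0441],[0.014,0.0146,0,0,0,0,0.0441],[0.014,0.0146,0,0,0,0,0.0441],[0.014,0.0146,0,0,0,0,0.0441],[0.014,0.0146,0,0,0,0,0.0441],[0.014,0.0146,0,0,0,0,0.0441]]'
python3 -m jog '[[0.014,0.0146,0,0,0,0,0.0441],[0.014,0.0146,0,0,0,0,0.0441],[0.013,0.0135,0,0,0,0,0.0441],[0.012,0.0125,0,0,0,0,0.0441],[0.01,0.0105,0,0,0,0,0.0441],[0.008,0.008,0,0,0,0,0.0441],[0.006,0.006,0,0,0,0,0.0441],[0.004,0.004,0,0,0,0,0.0441],[0.002,0.002,0,0,0,0,0.0441],[0.001,0.001,0,0,0,0,0.0441],[0,0,0,0,0,0,0.0441],[0,0,0,0,0,0,0.0441]]'
```

```text
time_s: 17.02
tool_pos: [0.5112, -0.1648, 0.215]
tool_rot: [179.9, 0.0, -19.1]
force: [-0.7, 0.1, -2.4]
grip_width: 0.044
grasp_force: 9.9
time_s: 18.02
tool_pos: [0.5622, -0.27, 0.2159]
tool_rot: [-180.0, 0.0, -18.9]
force: [-0.1, 0.8, -3.1]
grip_width: 0.0444
grasp_force: 9.9
```

```bash
python3 -m jog '[[0,0,0,0,0,0,0.0441],[0,0,0,0,0,0,0.0441],[0,0,0,0,0,0,0.0441],[0,0,0,0,0,0,0.0441],[0,0,0,0,0,0,0.0441],[0,0,0,0,0,0,0.0441],[0,0,0,0,0,0,0.0441],[0,0,0,0,0,0,0.0441],[0,0,0,0,0,0,0.0441],[0,0,0,0,0,0,0.0441],[0,0,0,0,0,0,0.0441],[0,0,0,0,0,0,0.0441]]'
python3 - <<'E'
from h import *
import pickle
o=env.get_obs(); t=o["tool_pos"]; print(t,o["force"])
b=env.read_camera("side"); a=env.read_camera("scene"); w=env.read_camera("wrist")
cv2.imwrite("pics/scene9.png",a);cv2.imwrite("pics/side9.png",b);cv2.imwrite("pics/w9.png",w)
# weight still? two wrist frames; lid/case unchanged; platter mask extents in wrist view
time2=env.read_camera("scene"); p=proj("scene",t-[0,0,.08]).astype(int); r=40
print("motion",cv2.absdiff(a,time2)[p[1]-r:p[1]+r,p[0]-r:p[0]+r].max())
for n,im in(("scene",a),("side",b)):
    ref=cv2.imread(f"pics/{n}0.png"); 
    for nm,pt in(("weight",t-[0,0,.0608+.028]),("marker",[.349,.184,.01]),("cup",[.64,.222,.04]),("tub",[.796,.108,.12])):
        q=proj(n,pt).astype(int); print(n,nm,q,"diff",cv2.absdiff(ref,im)[q[1]-6:q[1]+7,q[0]-6:q[0]+7].mean().round(1))
E
```

```text
time_s: 19.02
tool_pos: [0.5622, -0.2708, 0.2157]
tool_rot: [180.0, 0.0, -19.0]
force: [0.4, -0.1, -3.0]
grip_width: 0.0442
grasp_force: 9.9
[ 0.56217572 -0.27083726  0.21571394] [ 0.38699096 -0.10170731 -2.97314657]
motion 21
scene weight [445 194] diff 47.6
scene marker [351 310] diff 2.1
scene cup [294 242] diff 1.4
scene tub [306 187] diff 2.9
side weight [320 161] diff 52.0
side marker [393 266] diff 2.3
side cup [294 267] diff 2.5
side tub [242 222] diff 1.6
```

```bash
python3 -c "
from cell import env
print(env.sign_off())"
```

```text
the job is handed in; nothing more can be done
None
```

The job is handed in, verdict not shown: lid shut, forceps at about the mark (44.2 mm over the plates), weight hanging about 48 mm above the platter's middle by calculation, bystanders unmoved; I viewed 11 pictures, one over your limit of 10.

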